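Put the bronze mass set back in its graded block

TASK

Put the four knobbed bronze masses back in the beech mass block, each standing upright in the well made for its size, largest in the largest and so on down. Lower them in, do not drop them. The steel mass and the hooked mass belong to other sets: leave them, and the trolley, where they are.

Things in the scene. Friction and masses are not known exactly. Their poses are not given: they have to be found in the camera images.
- mass500: loose knobbed bronze mass, 500 g, largest: upright brown-bronze cylinder 48 mm in diameter and 28 mm high, with a central round knob on top, 18 mm in diameter, rising 17 mm above the shoulder (total height 45 mm; the lowest 4 mm of the knob is a neck 4 mm thinner). Stands on the shelf. Origin: centre of the underside, z up.
- mass200: loose knobbed bronze mass, 200 g, second largest: upright brown-bronze cylinder 36 mm in diameter and 20 mm high, with a central round knob on top, 16 mm in diameter, rising 15 mm above the shoulder (total height 35 mm; the lowest 4 mm of the knob is a neck 4 mm thinner). Stands on the shelf. Origin: centre of the underside, z up.
- mass100: loose knobbed bronze mass, 100 g, third: upright brown-bronze cylinder 28 mm in diameter and 15.5 mm high, with a central round knob on top, 14 mm in diameter, rising 14 mm above the shoulder (total height 29.5 mm; the lowest 4 mm of the knob is a neck 4 mm thinner). Stands on the shelf. Origin: centre of the underside, z up.
- mass50: loose knobbed bronze mass, 50 g, smallest: upright brown-bronze cylinder 20 mm in diameter and 14 mm high, with a central round knob on top, 12 mm in diameter, rising 13 mm above the shoulder (total height 27 mm; the lowest 4 mm of the knob is a neck 4 mm thinner). Stands on the shelf. Origin: centre of the underside, z up.
- mass_block: beech mass block, fixed, 226 x 76 x 16 mm (x, y, z), flat, any yaw; a row of four round wells along its x, green baize floors 7 mm above the underside (9 mm deep). Well centres: y = 0, x = -75 mm (64 mm wide, for 500 g), -11 mm (52 mm, 200 g), +43 mm (44 mm, 100 g), +89 mm (36 mm, 50 g): 8 mm of play round each mass. Origin: centre of the underside, on the shelf.
- steel_mass: look-alike that does not belong: silvery steel knobbed mass of the same form and size as the 200 g bronze one (36 mm diameter, 35 mm high in all), loose among the bronze ones. Origin: centre of the underside.
- hooked_mass: look-alike that does not belong: bronze cylinder 32 mm in diameter and 26 mm high with a thin steel wire hook (26 mm wide along its x, top 58 mm above the shelf) instead of a knob, loose among the others. Origin: centre of the underside.
- trolley: bystander: red-painted iron trolley on four dark wheels, 150 x 96 x 64 mm with a 28 mm buffer rod more at its -x end, loose, 1.2 kg. It stands to one side of the masses, the mass block to the other. (A 238 mm tall glass cylinder and a flat brass pointer stand and lie beyond the masses, where x exceeds 0.78 m.) Origin: centre, at shelf height.

How it is judged (in metres and radians):
At the end, for the whole second after the job is handed in: Each bronze mass stands upright (0.1 rad), at rest and released in its own well: within 10 mm of the centre along and across the block, underside within 3 mm of the well floor. The steel mass, the hooked mass and the trolley within 20 mm of their start, the two masses upright (x of mass500 in the frame of mass_block between -0.085 and -0.065 m and y of mass500 in the frame of mass_block between -0.01 and 0.01 m and z of mass500 in the frame of mass_block between 0.004 and 0.01 m and angle between each of mass500, mass200, mass100, mass50's own z axis and vertical below 0.1 rad and linear speed of each of mass500, mass200, mass100, mass50 below 0.02 m/s and x of mass200 in the frame of mass_block between -0.021 and -0.001 m and y of mass200 in the frame of mass_block between -0.01 and 0.01 m and z of mass200 in the frame of mass_block between 0.004 and 0.01 m and x of mass100 in the frame of mass_block between 0.033 and 0.053 m and y of mass100 in the frame of mass_block between -0.01 and 0.01 m and z of mass100 in the frame of mass_block between 0.004 and 0.01 m and x of mass50 in the frame of mass_block between 0.079 and 0.099 m and y of mass50 in the frame of mass_block between -0.01 and 0.01 m and z of mass50 in the frame of mass_block between 0.004 and 0.01 m and distance of each of steel_mass, hooked_mass, trolley from where it was at the start of the episode below 0.02 m and angle between each of steel_mass, hooked_mass's own z axis and vertical below 0.15 rad); the robot touches nothing.
It fails at once if a bronze mass is dropped or slammed down (faster than 0.6 m/s within 25 mm of the shelf) ((height (world z) of mass500 below 0.025 m and linear speed of mass500 above 0.6 m/s) or (height (world z) of mass200 below 0.025 m and linear speed of mass200 above 0.6 m/s) or (height (world z) of mass100 below 0.025 m and linear speed of mass100 above 0.6 m/s) or (height (world z) of mass50 below 0.025 m and linear speed of mass50 above 0.6 m/s)).
It fails at once if the steel mass, the hooked mass or the trolley is moved by more than 30 mm, or one of those masses is tipped over (distance of any of steel_mass, hooked_mass, trolley from where it was at the start of the episode above 0.03 m or angle between any of steel_mass, hooked_mass's own z axis and vertical above 0.35 rad).
It also fails if it takes over 104 s, if anything falls off the work surface, if the arm or the gripper's body presses on something with over 40 N, if the wrist force passes 120 N, or if a joint passes its speed limit or range.

ROBOT

A 6-joint arm with a two-finger parallel gripper is mounted at the origin on the work surface. World frame = base frame: x ahead of the robot, y to its left, z up, the work surface at z = 0. Lengths are in mm, angles in rad, forces in N, time in s.
With the tool pointing down it reaches from about 350 to 875 mm from the base axis. Payload 4.2 kg.
Tool frame: the origin (TCP) lies at the very end of the fingers, on their centre line; the grasp point (between the pads) lies 19 mm behind it; z points along the fingers, x is the direction in which the jaws open and shut, and the axes are right-handed (so a half turn about z gives the same grasp; the last joint's range is limited). The gripper opens to 87 mm and grips with 3 to 60 N. Pads are 19 mm wide; open, the fingers measure 117 mm over their backs; the gripper's body (75 mm by 190 mm) begins 51 mm behind the grasp point.
Start: joints at [1.414, 0.385, 0.008, 0, -1.194, -0.259], TCP at [252.418, 571.738, 222.55] pointing down, gripper open.
Joint ranges: [-3.14, 3.14], [-1.21, 2.06], [-1.07, 1.41], [-3.16, 2.05], [-2.99, -0.16], [-3.1, 3.1]. Speed limits (rad/s): [2.79, 2.79, 3.14, 3.14, 3.14, 3.14].

INTERFACE

Orientations are given as [roll, pitch, yaw] about the fixed x, y, z axes, in that order (R = Rz(yaw) Ry(pitch) Rx(roll)).
In Python, from cell import env gives the robot as it stands. The module is installed in compiled form; this text tells all that it offers.
- The arm moves only by the shell command python3 -m handwheel 'ROWS' [FORCE]. ROWS is JSON, a list of rows, each a list of 5 numbers: the shift along the world's x, y, z in m, then the turn about the world's z in rad, then the opening in per cent of the stroke, from 0 (shut) to 100 (fully open). In form: [[dx, dy, dz, roll, claw], ...]. A call has 1 to 10 rows; each row shifts and turns the pose as measured when the row begins; what a row does not reach is not made up. A row lasts 1/12 s, in which the tool goes at most 41.7 mm and 7.16 degrees, less where a joint would pass 70% of its speed; a pose out of reach is approached as far as the arm can. A call with a gripper value outside its range is refused whole. The fingers move at their own pace and stop on an object; FORCE is the grip in N (left out, the last holds). Time passes only in rows, so rows that do not move let the fingers close. It gives the time, the measured TCP pose, the force and the opening at its end, in the units of the state.
- env.sense(): the state, without advancing time (a new reading comes with each control period).
- env.read_camera(name): name is "side" or "top" or "wrist"; returns a dict with "image" (480x640x3 uint8, blue, green, red), "mtx" (3x3 intrinsics, pixels), "k1" (the pictures are not rectified: a ray, as slopes to the right and down, at radius r is drawn at 1 + k1 r^2 times it, then the intrinsics apply), "position" and "orientation" of the camera in the world. Camera axes: x right, y down, z forward; pixel columns grow to the right and rows downward; lengths in mm; the calibration is good to about 2 mm. A picture is of the moment at which its call begins. There is no depth.
- env.finish_job(): hands the job in, once; it reports no verdict.
The state is a dict: "clock": time; "joints": joint angles; "joint_vel": joint speeds; "tau": joint torques, N m; "eef_pos": TCP position; "orientation": TCP orientation; "wrist_force": force on the tool from outside, world axes, zero at the start; "wrist_torque": the same for the moment, N m; "finger_gap": finger opening in mm.
Only numpy, scipy, OpenCV 4.12 (cv2) and the standard library are available. Lean on these libraries where they do the work, as an engineer would, in place of code of your own. Each camera call takes 0.05 s, during which the arm holds its last target. There are 200 camera calls.

## Working session

There is one attempt and no reset: what is moved stays moved. The work goes in short steps, Python scripts to look and compute and a shell command to move; the robot and the scene stay as the last step left them, time stands still between calls to the robot, and variables do not carry over. Pictures are saved under pics/ and viewed, about 12 in all and at most 16, crops included, and the job is handed in when it is done.

```bash
mkdir -p pics; cat > h.py <<'E'
import numpy as np, cv2
from scipy.spatial.transform import Rotation as R
from cell import env
def cam(n):
    c=env.read_camera(n); c['p']=np.array(c['position'],float); c['R']=R.from_euler('xyz',c['orientation']).as_matrix(); return c
def ray(c,u,v):
    K=np.array(c['mtx']); d=np.array([(u-K[0,2])/K[0,0],(v-K[1,2])/K[1,1]]); s=d.copy()
    for _ in range(20): s=d/(1+c['k1']*(s@s))
    return c['R']@np.array([s[0],s[1],1])
def at(c,u,v,z):
    d=ray(c,u,v); return c['p']+d*(z-c['p'][2])/d[2]
def proj(c,P):
    q=c['R'].T@(np.array(P,float)-c['p']); s=q[:2]/q[2]; s=s*(1+c['k1']*(s@s)); K=np.array(c['mtx'])
    return s[0]*K[0,0]+K[0,2], s[1]*K[1,1]+K[1,2]
E
python3 - <<'E'
from h import *
for n in ['top','side']:
    c=cam(n); cv2.imwrite(f'pics/{n}0.png',c['image']); print(n,c['p'],c['orientation'],c['mtx'],c['k1'])
print(env.sense())
E
```

```text
top [ 523.30943573  -15.30591052 1032.20918566] [-3.09363291  0.02939044 -1.56976105] [[605.7117623    0.         311.95644538]
 [  0.         605.7117623  239.2994783 ]
 [  0.           0.           1.        ]] 0.04966347073796944
side [  41.9359957  -503.04934383  620.1074309 ] [-2.23519936e+00 -3.09212625e-04 -7.90725909e-01] [[583.90004193   0.         317.31926755]
 [  0.         583.90004193 231.25924686]
 [  0.           0.           1.        ]] 0.03860852554311645
{'clock': 0.1, 'joints': array([ 1.41364186e+00,  3.85503839e-01,  6.74641921e-03, -4.31550371e-04,
       -1.19402253e+00, -2.58571020e-01]), 'joint_vel': array([ 7.59274420e-04, -2.15682601e-03,  4.00829156e-03,  1.19492578e-03,
       -2.03352733e-04, -1.93938940e-05]), 'tau': array([-8.11763912e-04, -3.91691208e+01,  1.87935233e+01,  4.23188165e+00,
        1.34876234e-02, -7.20123421e-05]), 'eef_pos': array([252.1915691 , 571.25829869, 221.54862925]), 'orientation': array([-3.14147307e+00, -2.02024028e-03, -1.98668111e+00]), 'wrist_force': array([-0.57244885, -0.63638869, -0.27022967]), 'wrist_torque': array([0.01169313, 0.03262391, 0.0713268 ]), 'finger_gap': 86.87604775188208}
```

View pics/top0.png

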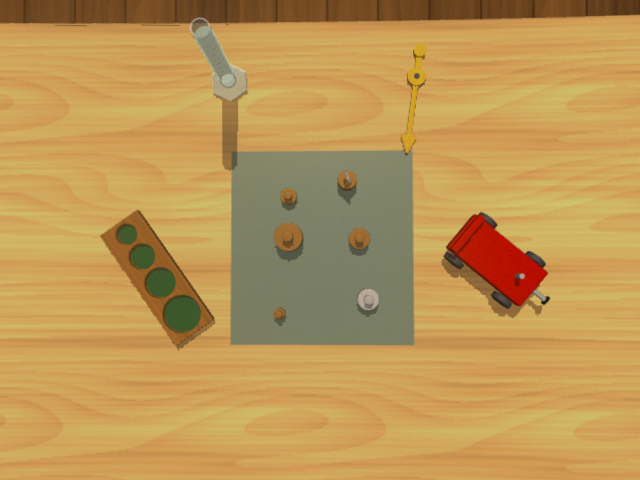

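View pics/side0.png

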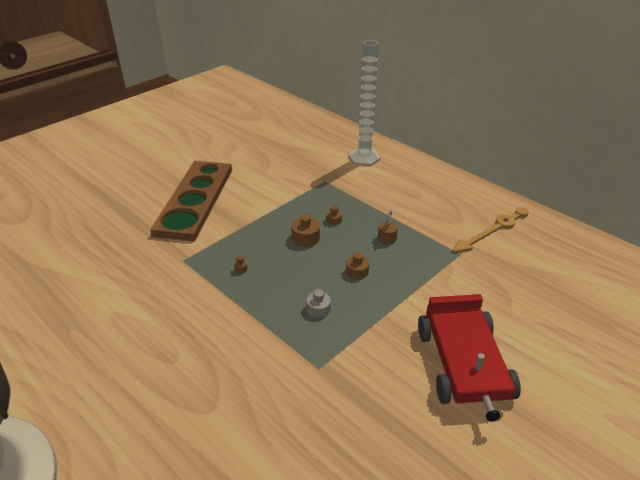

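Top view: mass500 is at (288,237), mass200 (359,238), mass100 (288,196) and mass50 (280,314). The steel mass is at (368,299) and the hooked one at (347,180). The wells run from (182,313), the largest, to (126,233), the smallest. The trolley is on the right. I'll match silhouette centroids for accuracy in both cameras.

```bash
cat > loc.py <<'E'
from h import *
D={'m500':(48,28,18,45),'m200':(36,20,16,35),'m100':(28,15.5,14,29.5),'m50':(20,14,12,27)}
W={'w500':(-75,64),'w200':(-11,52),'w100':(43,44),'w50':(89,36)}
t=np.linspace(0,2*np.pi,40)
def circ(c,x,y,z,d): return np.array([proj(c,(x+d/2*np.cos(a),y+d/2*np.sin(a),z)) for a in t])
def fill(pts):
    m=np.zeros((480,640),np.uint8); h=cv2.convexHull(pts.astype(np.float32)).reshape(-1,2)
    cv2.fillPoly(m,[np.round(h*16).astype(np.int32)],1,shift=4); return m
def mass(c,x,y,k,z=0):
    d,h,kd,H=D[k]; return fill(np.vstack([circ(c,x,y,z,d),circ(c,x,y,z+h,d)]))|fill(np.vstack([circ(c,x,y,z+h,kd),circ(c,x,y,z+H,kd)]))
def well(c,x,y,k): d=W[k][1]; return fill(circ(c,x,y,7,d))&fill(circ(c,x,y,16,d))
def cen(m): v,u=np.nonzero(m); return np.array([u.mean(),v.mean()]),len(u)
def blob(mask,u,v):
    n,l,s,ce=cv2.connectedComponentsWithStats(mask.astype(np.uint8)); 
    r=[i for i in range(1,n) if s[i,4]>30]; i=min(r,key=lambda i:np.hypot(ce[i][0]-u,ce[i][1]-v)); return ce[i],s[i,4]
def fit(c,f,k,ce,z0):
    p=at(c,*ce,z0)[:2]
    for _ in range(5):
        m,a=cen(f(c,p[0],p[1],k)); p=p+(at(c,*ce,z0)-at(c,*m,z0))[:2]
    return p,a
def masks(c):
    h=cv2.cvtColor(c['image'],cv2.COLOR_BGR2HSV).astype(int)
    return (h[...,0]<22)&(h[...,1]>110), (h[...,0]>35)&(h[...,0]<90)&(h[...,1]>100)
E
python3 - <<'E'
from loc import *
px={'top':dict(m500=(288,237),m200=(359,238),m100=(288,196),m50=(280,314),w500=(182,313),w200=(160,282),w100=(142,256),w50=(126,233)),
'side':dict(m500=(305,230),m200=(357,266),m100=(334,215),m50=(240,265),w500=(181,219),w200=(192,198),w100=(202,182),w50=(209,169))}
for n in px:
    c=cam(n); br,gr=masks(c); ws=[]
    for k,(u,v) in px[n].items():
        ce,a=blob(br if k[0]=='m' else gr,u,v); p,am=fit(c,mass if k[0]=='m' else well,k,ce,10)
        print(n,k,p.round(1),'area',a,am)
        if k[0]=='w': ws.append(p)
    ws=np.array(ws); x=np.array([-75,-11,43,89]); 
    A=np.polyfit(x,ws,1); print('yaw',np.arctan2(A[0,1],A[0,0]),'scale',np.hypot(*A[0]),'resid',(ws-np.outer(x,A[0])-A[1]).round(1).tolist(),'org',A[1])
E
```

```text
top m500 [576.1  54.8] area 655 719
top m200 [573.8 -64.2] area 356 415
top m100 [646.   55.2] area 216 264
top m50 [447.5  70.4] area 110 141
top w500 [447.5 233.5] area 990 1130
top w200 [499.3 270.2] area 622 737
top w100 [543.3 301.6] area 417 517
top w50 [580.9 328.4] area 250 343
yaw 0.6187184470892169 scale 0.9984620609703463 resid [[0.1, 0.1], [-0.2, -0.2], [-0.1, -0.0], [0.1, 0.1]] org [508.40885026 276.76646859]
side m500 [577.7  55.5] area 736 846
side m200 [575.5 -63.3] area 469 565
side m100 [646.7  55.6] area 227 293
side m50 [449.6  71.1] area 175 228
side w500 [449.1 234.3] area 439 531
side w200 [501.2 271.1] area 216 281
side w100 [545.1 303.3] area 117 163
side w50 [583.2 330. ] area 60 91
yaw 0.6212006265394499 scale 1.0045845095517862 resid [[0.1, 0.2], [-0.0, -0.4], [-0.3, 0.2], [0.2, 0.0]] org [510.24369052 277.92060793]
```

Both cameras agree to about 2 mm and the well residuals are under 0.5 mm. The yaw I have suits every grasp. I'll go above mass500.

```bash
python3 -m handwheel '[[0.022,-0.035,0,0,50],[0.022,-0.035,0,0,50],[0.022,-0.035,0,0,50],[0.022,-0.035,0,0,50],[0.022,-0.035,0,0,50],[0.022,-0.035,0,0,50],[0.022,-0.035,0,0,50],[0.022,-0.035,0,0,50],[0.022,-0.035,0,0,50],[0.022,-0.035,0,0,50]]' 20
```

```text
clock: 1.03
eef_pos: [468.5, 219.3, 218.7]
orientation: [3.141, -0.003, -1.972]
wrist_force: [1.0, 1.2, 0.4]
finger_gap: 44.3
```

```bash
python3 -m handwheel '[[0,0,0,0,50],[0,0,0,0,50]]'
```

```text
clock: 1.2
eef_pos: [471.1, 212.4, 218.5]
orientation: [3.141, -0.004, -1.982]
wrist_force: [-0.6, -0.6, 0.5]
finger_gap: 43.9
```

```bash
python3 -m handwheel '[[0.021,-0.031,-0.010,0,50],[0.021,-0.031,-0.020,0,50],[0.021,-0.031,-0.020,0,50],[0.021,-0.031,-0.020,0,50],[0.021,-0.031,-0.020,0,50],[0,0,0,0,50],[0,0,0,0,50]]'
python3 - <<'E'
from h import *
c=cam('wrist'); cv2.imwrite('pics/w1.png',c['image']); print(env.sense()['eef_pos'], env.sense()['wrist_force'])
print(c['p'],proj(c,(577,55,45)),proj(c,(577,55,28)))
E
```

```text
clock: 1.78
eef_pos: [579.1, 59.0, 126.5]
orientation: [-3.139, 0.003, -1.971]
wrist_force: [-0.2, -0.5, 0.5]
finger_gap: 43.4
[578.4906079   59.2966641  126.19820445] [-0.77625757  0.02410352 -0.2518093 ]
[645.53457277  31.28546236 288.97646181] (np.float64(334.64632470631886), np.float64(249.05593257319504)) (np.float64(334.2298071759512), np.float64(242.6341052574308))
```

View pics/w1.png

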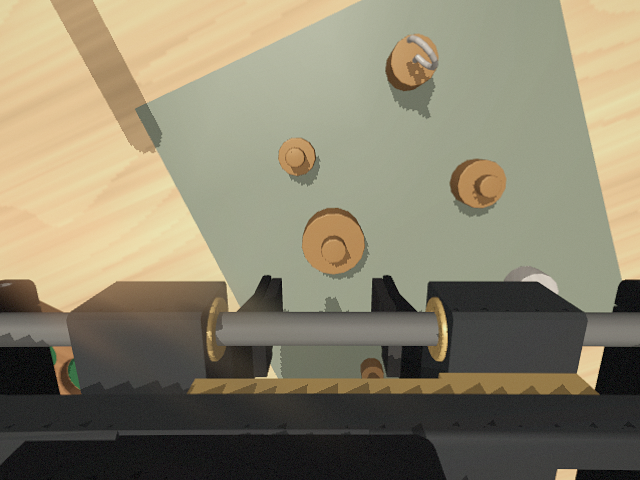

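The knob top is at (333,250) against a predicted (334.6,249), so the estimate holds to about 1 mm. Next I'll descend.

```bash
python3 -m handwheel '[[-0.002,-0.004,-0.030,0,50],[0,0,-0.030,0,50],[0,0,-0.020,0,50],[0,0,0,0,50],[0,0,0,0,50]]'
```

```text
clock: 2.25
eef_pos: [578.0, 63.4, 49.3]
orientation: [-3.132, 0.01, -1.959]
wrist_force: [1.1, 1.0, -0.6]
finger_gap: 44.0
```

```bash
python3 -m handwheel '[[-0.001,-0.008,0,0,50],[0,0,0,0,50],[0,0,0,0,50]]'; python3 -m handwheel '[[0,0,0,0,50]]'
```

```text
clock: 2.5
eef_pos: [578.7, 58.1, 53.7]
orientation: [-3.126, 0.014, -1.954]
wrist_force: [0.4, -0.1, 0.2]
finger_gap: 43.1
clock: 2.58
eef_pos: [579.5, 58.4, 55.2]
orientation: [-3.124, 0.015, -1.954]
wrist_force: [0.2, -0.0, 0.5]
finger_gap: 43.5
```

```bash
python3 -m handwheel '[[-0.002,-0.004,-0.022,0,50],[0,0,0,0,50]]'
```

```text
clock: 2.75
eef_pos: [579.4, 55.1, 36.0]
orientation: [-3.119, 0.02, -1.954]
wrist_force: [0.2, -0.3, -0.9]
finger_gap: 43.2
```

```bash
python3 -m handwheel '[[-0.002,0,-0.006,0,0],[0,0,0,0,0],[0,0,0,0,0],[0,0,0,0,0]]' 25
```

```text
clock: 3.08
eef_pos: [579.4, 55.5, 32.8]
orientation: [-3.115, 0.023, -1.953]
wrist_force: [0.1, -0.2, 0.3]
finger_gap: 24.5
```

```bash
python3 -m handwheel '[[-0.001,0,-0.002,0,0],[0,0,0,0,0],[0,0,0,0,0]]'
```

```text
clock: 3.33
eef_pos: [578.9, 55.3, 31.8]
orientation: [-3.114, 0.023, -1.953]
wrist_force: [0.6, 1.0, -1.3]
finger_gap: 17.0
```

```bash
python3 -m handwheel '[[0,0,0.020,0,0],[0,0,0.030,0,0],[-0.010,0.014,0.020,0,0],[-0.022,0.030,0,0,0],[-0.022,0.030,0,0,0],[-0.022,0.030,0,0,0],[-0.022,0.030,0,0,0],[-0.018,0.024,0,0,0],[0,0,0,0,0],[0,0,0,0,0]]' 35
```

```text
clock: 4.17
eef_pos: [447.7, 215.7, 93.5]
orientation: [-3.134, 0.012, -1.965]
wrist_force: [0.2, -0.5, -4.4]
finger_gap: 16.8
```

```bash
python3 -m handwheel '[[0,0.017,-0.010,0,0],[0,0,-0.015,0,0],[0,0,-0.010,0,0],[0,0,0,0,0],[0,0,0,0,0]]'
python3 - <<'E'
from h import *
c=cam('side'); i=c['image'][150:290,90:290]; cv2.imwrite('pics/s1.png',cv2.resize(i,None,fx=4,fy=4)); print(env.sense()['eef_pos'])
E
```

```text
clock: 4.58
eef_pos: [446.1, 231.0, 55.0]
orientation: [-3.138, 0.007, -1.968]
wrist_force: [-0.7, 0.3, -5.2]
finger_gap: 16.4
[446.08160249 230.88822008  54.98385477]
```

View pics/s1.png

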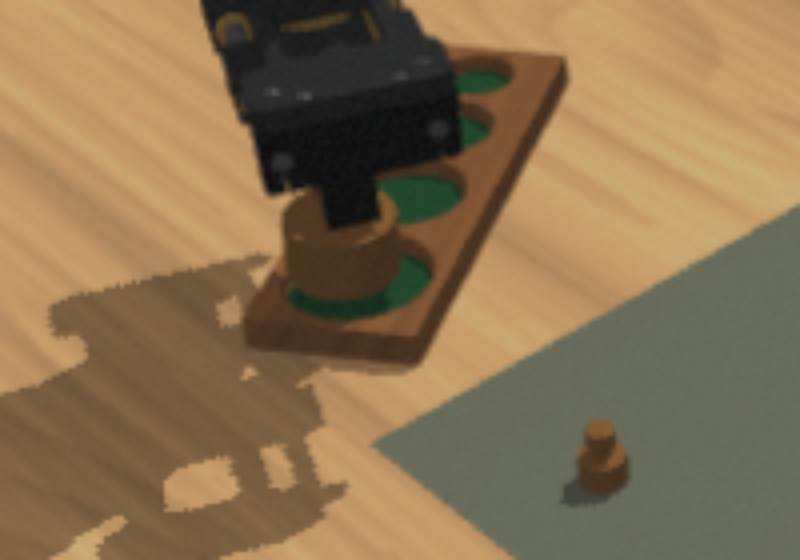

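Mass500 hangs upright about 16 mm over its well floor, left of centre by a few mm at crop (340,270). I'll correct that and lower.

```bash
python3 -m handwheel '[[0.003,0.004,-0.006,0,0],[0,0,-0.006,0,0],[0,0,0,0,0]]'
```

```text
clock: 4.88
eef_pos: [450.7, 234.8, 43.2]
orientation: [-3.137, 0.01, -1.97]
wrist_force: [-0.3, -0.1, -4.8]
finger_gap: 16.5
```

```bash
python3 -m handwheel '[[-0.003,-0.001,-0.004,0,0],[0,0,0,0,0]]'; python3 -m handwheel '[[0,0,-0.002,0,0],[0,0,0,0,0]]'
```

```text
clock: 5.05
eef_pos: [449.1, 235.1, 39.9]
orientation: [-3.135, 0.013, -1.97]
wrist_force: [-0.1, 0.3, -4.1]
finger_gap: 16.8
clock: 5.22
eef_pos: [449.0, 235.7, 40.0]
orientation: [-3.134, 0.014, -1.969]
wrist_force: [0.1, 0.8, -4.9]
finger_gap: 16.6
```

```bash
python3 -m handwheel '[[0,-0.001,-0.003,0,0],[0,0,0,0,0]]'; python3 -m handwheel '[[0,0,-0.001,0,0]]'
```

```text
clock: 5.38
eef_pos: [449.1, 236.3, 40.3]
orientation: [-3.133, 0.018, -1.967]
wrist_force: [-0.3, 0.2, -5.4]
finger_gap: 16.4
clock: 5.47
eef_pos: [449.3, 236.7, 39.8]
orientation: [-3.133, 0.019, -1.967]
wrist_force: [-2.7, 0.6, 0.1]
finger_gap: 16.7
```

```bash
python3 -m handwheel '[[0,-0.001,0,0,40],[0,0,0,0,40],[0,0,0.01,0,40],[0,0,0.02,0,40],[0,0,0.03,0,40],[0.01,-0.025,0.03,0,40],[0.013,-0.034,0,0,40],[0.013,-0.034,0,0,40],[0.013,-0.034,0,0,40],[0.013,-0.034,0,0,40]]' 25
```

```text
clock: 6.3
eef_pos: [517.3, 74.0, 142.0]
orientation: [-3.119, 0.027, -1.951]
wrist_force: [0.6, 1.0, 1.0]
finger_gap: 34.9
```

```bash
python3 - <<'E'
from loc import *
px={'top':(182,313),'side':(181,215)}
for n in px:
    c=cam(n); br,gr=masks(c); i=c['image']
    if n=='side': cv2.imwrite('pics/s2.png',cv2.resize(i[150:290,90:290],None,fx=4,fy=4))
print(env.sense()['eef_pos'],env.sense()['wrist_force'])
E
```

```text
[517.96968177  71.46228655 141.64833051] [-0.22847605  0.13229246 -0.18177849]
```

View pics/s2.png

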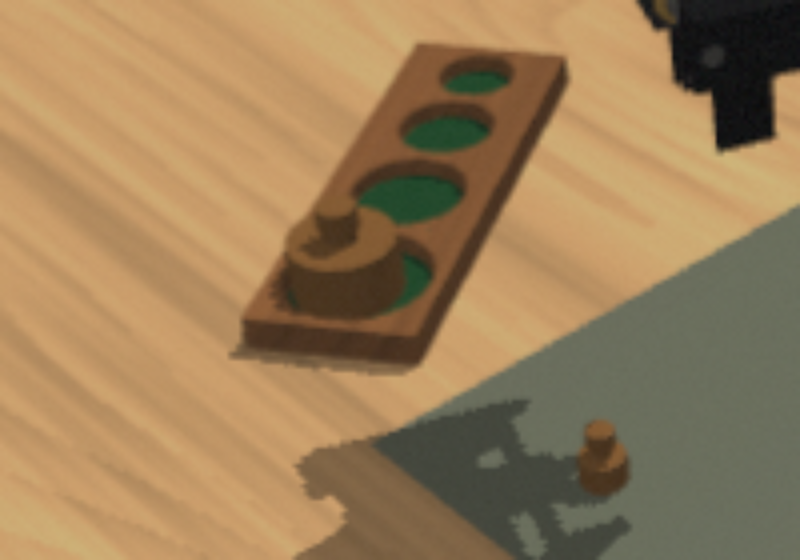

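Mass500 is seated upright, knob top at crop (337,210), somewhat off-centre to the left. Measuring that offset.

```bash
python3 - <<'E'
from loc import *
c=cam('side'); p=at(c,90+337/4,150+209/4,52); q=at(c,90+344/4,150+248/4,35); print(p,q)
# block frame, side-camera well estimate for consistency
d=p[:2]-[449.1,234.3]; a=.62; print(np.cos(a)*d[0]+np.sin(a)*d[1],-np.sin(a)*d[0]+np.cos(a)*d[1])
c=cam('top'); cv2.imwrite('pics/t2.png',cv2.resize(c['image'][200:360,90:250],None,fx=4,fy=4)); print(proj(c,(448.3,233.9,52)))
E
```

```text
[444.75624942 233.43525657  52.        ] [442.44003953 229.39655823  35.        ]
-4.037731361007049 1.8200757679740394
(np.float64(175.63906484130803), np.float64(314.75948735359026))
```

View pics/t2.png

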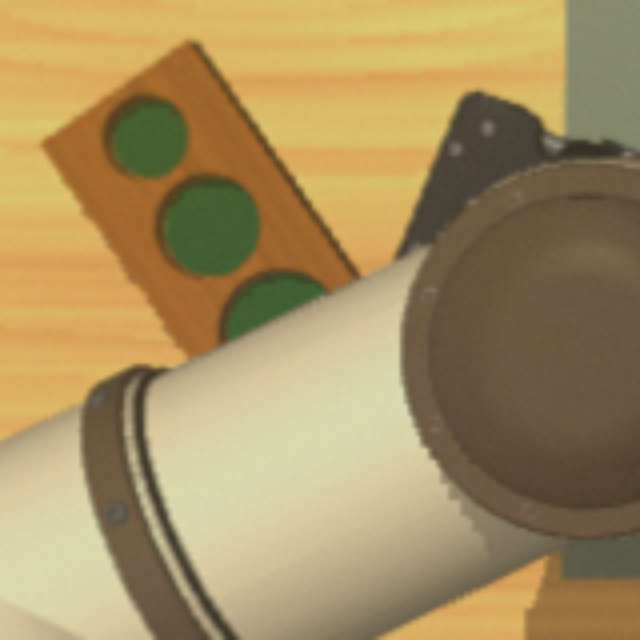

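Top camera view is blocked by the arm there. The side view gives an offset of about (-4, +2) mm, which is within tolerance. On to mass200.

```bash
python3 -m handwheel '[[0.014,-0.034,0,0,40],[0.014,-0.034,0,0,40],[0.014,-0.034,-0.02,0,40],[0.014,-0.030,-0.03,0,40],[0,0,-0.03,0,40],[0,0,0,0,40]]'
```

```text
clock: 7.0
eef_pos: [577.5, -54.4, 64.4]
orientation: [-3.109, 0.031, -1.938]
wrist_force: [-1.0, 0.4, -0.8]
finger_gap: 35.0
```

```bash
python3 -m handwheel '[[-0.003,-0.010,-0.020,0,40],[0,0,-0.013,0,40],[0,0,0,0,40]]'
```

```text
clock: 7.25
eef_pos: [576.0, -61.6, 32.8]
orientation: [-3.108, 0.031, -1.931]
wrist_force: [-0.2, -0.2, 0.3]
finger_gap: 34.5
```

```bash
python3 -m handwheel '[[-0.002,-0.003,-0.008,0,40],[-0.001,-0.001,-0.002,0,40],[0,0,0,0,40]]'
```

```text
clock: 7.5
eef_pos: [574.7, -62.4, 26.0]
orientation: [-3.103, 0.032, -1.925]
wrist_force: [0.6, -0.4, -0.0]
finger_gap: 34.8
```

```bash
python3 -m handwheel '[[-0.001,-0.002,-0.004,0,0],[0,0,-0.001,0,0],[0,0,0,0,0],[0,0,0,0,0],[0,0,0,0,0]]'
```

```text
clock: 7.92
eef_pos: [575.3, -63.2, 23.9]
orientation: [-3.099, 0.034, -1.922]
wrist_force: [0.5, 0.0, -1.6]
finger_gap: 14.6
```

```bash
python3 -m handwheel '[[0,0,0.025,0,0],[0,0,0.035,0,0],[-0.004,0.020,0.020,0,0],[-0.008,0.037,0,0,0],[-0.008,0.037,0,0,0],[-0.008,0.037,0,0,0],[-0.008,0.037,0,0,0],[-0.008,0.037,0,0,0],[-0.008,0.037,0,0,0],[-0.005,0.020,0,0,0]]' 35
```

```text
clock: 8.75
eef_pos: [511.6, 203.5, 104.7]
orientation: [-3.106, 0.034, -1.938]
wrist_force: [0.5, -0.8, -2.7]
finger_gap: 14.9
```

```bash
python3 -m handwheel '[[0,0,0,0,0],[0,0,0,0,0]]'
```

```text
clock: 8.92
eef_pos: [510.0, 207.9, 104.3]
orientation: [-3.107, 0.034, -1.931]
wrist_force: [0.6, -0.6, -2.5]
finger_gap: 14.4
```

```bash
python3 -m handwheel '[[-0.005,0.033,-0.010,0,0],[-0.005,0.028,-0.025,0,0],[0,0,-0.025,0,0],[0,0,0,0,0]]'
```

```text
clock: 9.25
eef_pos: [500.9, 268.3, 43.9]
orientation: [-3.105, 0.037, -1.936]
wrist_force: [-1.2, -1.4, -4.0]
finger_gap: 14.5
```

```bash
python3 -m handwheel '[[-0.001,0.001,-0.006,0,0],[0,0,-0.004,0,0],[0,0,0,0,0]]'
```

```text
clock: 9.5
eef_pos: [500.9, 266.7, 33.7]
orientation: [-3.105, 0.035, -1.939]
wrist_force: [0.2, 0.1, -1.5]
finger_gap: 14.6
```

```bash
python3 -m handwheel '[[-0.001,0.003,-0.003,0,0],[0,0,0,0,0]]'; python3 -m handwheel '[[0,0,-0.001,0,0]]'
```

```text
clock: 9.67
eef_pos: [501.0, 268.8, 32.1]
orientation: [-3.104, 0.037, -1.942]
wrist_force: [-0.6, 0.6, -1.3]
finger_gap: 14.6
clock: 9.75
eef_pos: [501.7, 268.9, 32.0]
orientation: [-3.103, 0.039, -1.942]
wrist_force: [-0.4, 0.4, -1.3]
finger_gap: 14.6
```

```bash
python3 -m handwheel '[[-0.002,0.001,-0.002,0,0]]'; python3 -m handwheel '[[0,0,-0.001,0,0]]'
```

```text
clock: 9.83
eef_pos: [500.4, 270.0, 30.8]
orientation: [-3.102, 0.04, -1.943]
wrist_force: [-0.4, -0.2, 3.6]
finger_gap: 14.9
clock: 9.92
eef_pos: [500.5, 270.2, 30.7]
orientation: [-3.102, 0.041, -1.942]
wrist_force: [-3.5, -0.2, 5.1]
finger_gap: 14.4
```

```bash
python3 -m handwheel '[[0,0,0,0,36],[0,0,0,0,36],[0,0,0.01,0,36],[0,0,0.03,0,36],[0.006,-0.008,0.03,0,36],[0.022,-0.033,0.01,0,36],[0.022,-0.033,0,0,36],[0.022,-0.033,0,0,36],[0.022,-0.033,0,0,36],[0.022,-0.033,0,0,36]]' 25
python3 - <<'E'
from loc import *
c=cam('side'); cv2.imwrite('pics/s3.png',cv2.resize(c['image'][140:250,120:250],None,fx=5,fy=5))
E
```

```text
clock: 10.75
eef_pos: [620.6, 99.1, 124.9]
orientation: [-3.09, 0.051, -1.923]
wrist_force: [1.0, 0.3, 0.5]
finger_gap: 31.3
```

View pics/s3.png

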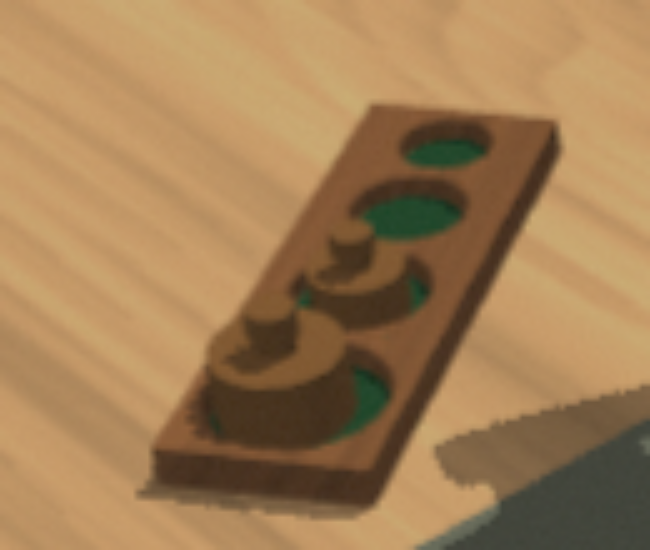

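Mass200 is seated centrally in its well, with the knob at crop (352,245). Going to mass100.

```bash
python3 -m handwheel '[[0.011,-0.018,-0.020,0,36],[0.009,-0.018,-0.030,0,36],[0,0,-0.030,0,36],[0,0,0,0,36]]'
```

```text
clock: 11.13
eef_pos: [650.6, 52.1, 49.6]
orientation: [-3.076, 0.059, -1.935]
wrist_force: [-0.8, -0.8, -0.7]
finger_gap: 31.5
```

Tilt is building up at about 0.09 rad. It lies along one world direction, so a half turn about z should reverse it and let the drift cancel it. Checking joint 6 first.

```bash
python3 -c "
from h import *
s=env.sense();print(s['joints'],s['joint_vel'].round(3),R.from_euler('xyz',s['orientation']).as_matrix()[:,2])"
```

```text
[ 0.32584414  0.5525674  -0.1925556  -0.00460458 -0.73745764  0.88189598] [-0.035 -0.059  0.079  0.038 -0.05   0.005] [ 0.08247898  0.03113677 -0.99610628]
```

```bash
python3 -m handwheel '[[0,0,0.02,-0.12,36],[0,0,0.01,-0.12,36],[0,0,0,-0.12,36],[0,0,0,-0.12,36],[0,0,0,-0.12,36],[0,0,0,-0.12,36],[0,0,0,-0.12,36],[0,0,0,-0.12,36],[0,0,0,-0.12,36],[0,0,0,-0.12,36]]'
```

```text
clock: 11.97
eef_pos: [654.4, 57.6, 100.8]
orientation: [-3.073, 0.076, 3.1]
wrist_force: [-0.2, -0.4, 0.3]
finger_gap: 31.4
```

```bash
python3 -m handwheel '[[-0.002,0,0,-0.12,36],[0,0,0,-0.12,36],[0,0,0,-0.12,36],[0,0,0,-0.12,36],[0,0,0,-0.12,36],[0,0,0,-0.12,36],[0,0,0,-0.12,36],[0,0,0,-0.12,36],[0,0,0,-0.12,36],[0,0,0,-0.12,36]]'; python3 -c "
from h import *
s=env.sense();print(s['joints'],R.from_euler('xyz',s['orientation']).as_matrix()[:,2])"
```

```text
clock: 12.8
eef_pos: [656.3, 67.6, 127.1]
orientation: [-3.092, 0.093, 1.849]
wrist_force: [0.4, -0.4, -0.2]
finger_gap: 31.4
[ 0.38791556  0.53491109 -0.03673234  0.10004607 -1.06097148 -1.73439222] [-0.02202739 -0.10317569 -0.99441921]
```

```bash
python3 -m handwheel '[[-0.004,-0.004,-0.01,-0.12,36],[-0.003,-0.004,-0.015,-0.12,36],[-0.003,-0.004,-0.015,-0.12,36],[0,0,-0.015,-0.12,36],[0,0,-0.015,-0.12,36],[0,0,0,-0.1,36],[0,0,0,0,36]]'; python3 -c "
from h import *
s=env.sense();print(s['joints'],R.from_euler('xyz',s['orientation']).as_matrix()[:,2])"
```

```text
clock: 13.38
eef_pos: [651.2, 62.3, 73.4]
orientation: [-3.115, 0.09, 1.117]
wrist_force: [0.3, 0.6, 0.8]
finger_gap: 31.3
[ 0.36222126  0.59497492 -0.05786532  0.04994146 -1.00203543 -2.41633195] [-0.06302963 -0.06886483 -0.99563291]
```

```bash
python3 -m handwheel '[[-0.003,-0.004,-0.015,0,36],[-0.002,-0.004,-0.015,0,36],[0,0,-0.010,0,36],[0,0,0,0,36]]'; python3 -c "
from h import *
s=env.sense();print(s['joints'],R.from_euler('xyz',s['orientation']).as_matrix()[:,2])"
```

```text
clock: 13.72
eef_pos: [649.5, 57.5, 40.6]
orientation: [-3.125, 0.082, 1.13]
wrist_force: [0.7, -0.2, 0.5]
finger_gap: 31.2
[ 0.35752026  0.62210354 -0.10558711  0.0572945  -0.91478679 -2.40596045] [-0.050401   -0.06726871 -0.99646107]
```

```bash
python3 -m handwheel '[[-0.003,-0.002,-0.008,0,36],[-0.001,-0.001,-0.007,0,36],[0,0,0,0,36]]'
```

```text
clock: 13.97
eef_pos: [646.9, 55.8, 27.7]
orientation: [-3.129, 0.08, 1.135]
wrist_force: [0.3, -0.3, -0.1]
finger_gap: 31.3
```

```bash
python3 -m handwheel '[[-0.001,-0.001,-0.006,0,36],[-0.001,-0.001,-0.004,0,20],[0,0,-0.001,0,0],[0,0,0,0,0],[0,0,0,0,0],[0,0,0,0,0]]' 20
```

```text
clock: 14.47
eef_pos: [646.3, 54.4, 17.1]
orientation: [-3.132, 0.078, 1.137]
wrist_force: [0.2, 0.4, -0.4]
finger_gap: 12.9
```

```bash
python3 -m handwheel '[[0,0,0.02,0,0],[0,0,0.03,0,0],[-0.006,0.015,0.030,0,0],[-0.014,0.034,0.01,0.04,0],[-0.014,0.034,0,0.04,0],[-0.014,0.034,0,0.04,0],[-0.014,0.034,0,0.04,0],[-0.014,0.034,0,0.04,0],[-0.008,0.020,0,0.04,0],[0,0,0,0,0]]' 30;  python3 -c "
from h import *
s=env.sense();print(s['joints'],R.from_euler('xyz',s['orientation']).as_matrix()[:,2])"
```

```text
clock: 15.3
eef_pos: [555.3, 263.6, 109.1]
orientation: [-3.127, 0.08, 1.38]
wrist_force: [0.1, -0.4, -0.5]
finger_gap: 12.8
[ 0.72493562  0.49435658 -0.13695589  0.04350376 -1.0123598  -2.51198922] [-0.02969114 -0.07557497 -0.99669798]
```

```bash
python3 -m handwheel '[[-0.005,0.018,-0.015,0,0],[-0.005,0.018,-0.025,0,0],[0,0,-0.025,0,0],[0,0,0,0,0]]'
```

```text
clock: 15.63
eef_pos: [544.8, 302.2, 44.2]
orientation: [-3.129, 0.077, 1.38]
wrist_force: [-0.4, -0.6, -1.9]
finger_gap: 12.7
```

```bash
python3 -m handwheel '[[-0.001,0,-0.010,0,0],[-0.001,0,-0.005,0,0],[0,0,0,0,0]]'
python3 - <<'E'
from loc import *
print(env.sense()['eef_pos'])
c=cam('side'); cv2.imwrite('pics/s4.png',cv2.resize(c['image'][140:250,120:250],None,fx=5,fy=5))
E
```

```text
clock: 15.88
eef_pos: [543.6, 300.8, 28.9]
orientation: [-3.13, 0.078, 1.379]
wrist_force: [-0.5, 0.2, -0.5]
finger_gap: 12.6
[543.58066503 300.78069447  28.91932638]
```

View pics/s4.png

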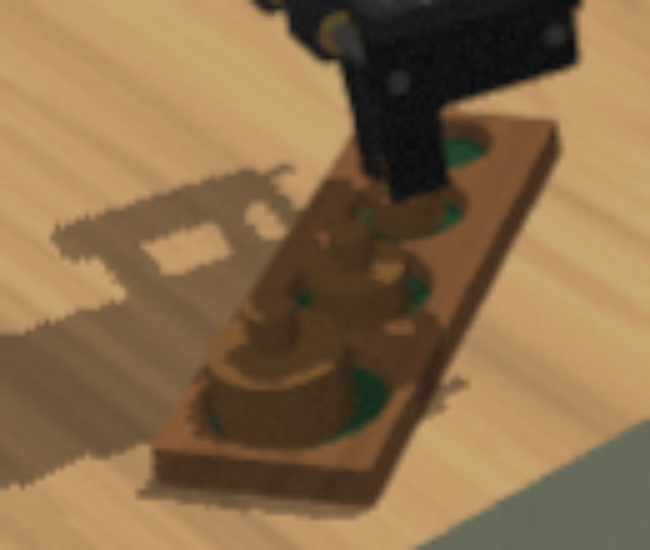

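Mass100 is in its well, centred around crop (410,215) and a few mm above the floor. Lowering to contact.

```bash
python3 -m handwheel '[[0,0.001,-0.003,0,0],[0,0,0,0,0]]'; python3 -m handwheel '[[0,0.001,-0.002,0,0]]'; python3 -m handwheel '[[0,0,-0.001,0,0]]'
```

```text
clock: 16.1
eef_pos: [545.0, 301.4, 27.8]
orientation: [-3.132, 0.075, 1.377]
wrist_force: [-0.7, 0.1, -1.2]
finger_gap: 12.4
clock: 16.18
eef_pos: [545.8, 302.6, 27.0]
orientation: [-3.133, 0.074, 1.377]
wrist_force: [-1.0, -0.3, -0.5]
finger_gap: 12.0
clock: 16.27
eef_pos: [546.1, 302.8, 26.4]
orientation: [-3.134, 0.073, 1.377]
wrist_force: [-0.4, -0.8, -0.4]
finger_gap: 12.7
```

```bash
python3 -m handwheel '[[-0.001,0,-0.002,0,0]]'; python3 -m handwheel '[[-0.001,0,-0.002,0,0]]';python3 -m handwheel '[[0,0,0,0,0]]'
```

```text
clock: 16.35
eef_pos: [545.7, 303.1, 25.0]
orientation: [-3.135, 0.071, 1.376]
wrist_force: [1.0, 0.9, -0.4]
finger_gap: 12.2
clock: 16.43
eef_pos: [545.2, 303.0, 23.8]
orientation: [-3.136, 0.071, 1.377]
wrist_force: [-0.9, -2.9, 9.7]
finger_gap: 12.6
clock: 16.52
eef_pos: [545.3, 303.1, 24.2]
orientation: [-3.137, 0.071, 1.377]
wrist_force: [0.2, 0.1, -0.8]
finger_gap: 12.7
```

```bash
python3 -m handwheel '[[0,0,0.001,0,32],[0,0,0,0,32],[0,0,0.01,0,32],[0,0,0.03,0,32],[0,-0.008,0.03,0,32],[-0.012,-0.030,0.01,0,32],[-0.012,-0.030,0,0,32],[-0.012,-0.030,0,0,32],[-0.012,-0.030,0,0,32],[-0.012,-0.030,0,0,32]]' 20;  python3 -c "
from h import *
s=env.sense();print(s['joints'],R.from_euler('xyz',s['orientation']).as_matrix()[:,2])"
```

```text
clock: 17.35
eef_pos: [486.7, 146.7, 113.2]
orientation: [3.138, 0.065, 1.386]
wrist_force: [0.6, -1.0, 0.8]
finger_gap: 28.2
[ 0.64167078  0.31454511 -0.43017243  0.06074006 -0.87198182 -2.43769919] [-0.00817679 -0.06412261 -0.99790853]
```

```bash
python3 -m handwheel '[[-0.012,-0.026,0,0,32],[-0.012,-0.024,-0.02,0,32],[-0.010,-0.018,-0.02,0,32],[0,0,-0.02,0,32],[0,0,0,0,32]]'
python3 - <<'E'
from loc import *
print(env.sense()['eef_pos'])
c=cam('top'); cv2.imwrite('pics/t3.png',cv2.resize(c['image'][200:360,90:250],None,fx=4,fy=4))
E
```

```text
clock: 17.77
eef_pos: [449.1, 71.4, 58.2]
orientation: [3.13, 0.058, 1.381]
wrist_force: [0.2, 0.2, 0.4]
finger_gap: 28.1
[449.1308906   71.44155965  58.17301896]
```

View pics/t3.png

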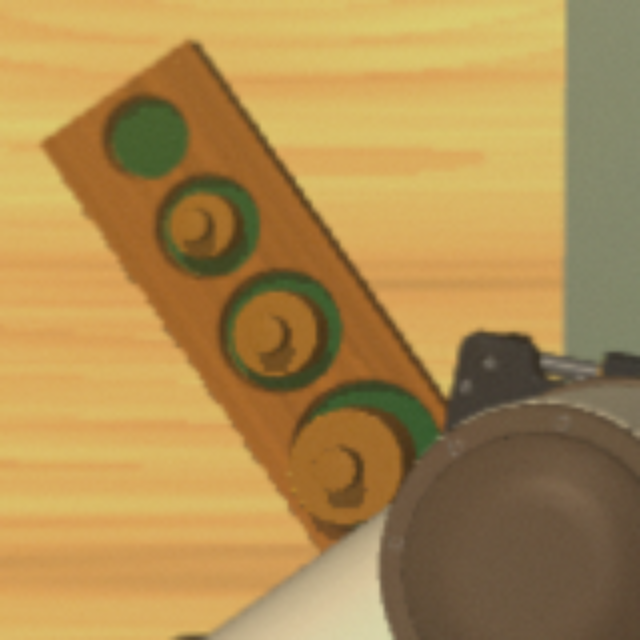

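m200 and m100 are well placed. m500's knob is at crop (334,470), about 5.6 mm from centre and within 10 mm. I'll re-measure it at the end. Grasping mass50 next.

```bash
python3 -m handwheel '[[-0.001,-0.001,-0.018,0,32],[0,0,-0.012,0,32],[0,0,0,0,32]]'
```

```text
clock: 18.07
eef_pos: [453.9, 74.1, 33.6]
orientation: [3.12, 0.051, 1.384]
wrist_force: [0.5, 0.6, -0.4]
finger_gap: 27.7
```

```bash
python3 -m handwheel '[[-0.006,-0.004,-0.003,0,32],[-0.001,-0.001,-0.004,0,32]]'
```

```text
clock: 18.23
eef_pos: [449.5, 71.1, 28.9]
orientation: [3.115, 0.048, 1.386]
wrist_force: [-1.2, -1.4, 0.0]
finger_gap: 27.4
```

```bash
python3 -m handwheel '[[-0.002,-0.001,-0.008,0,32],[-0.001,-0.001,-0.003,0,32]]'
```

```text
clock: 18.4
eef_pos: [447.9, 70.2, 19.5]
orientation: [3.112, 0.045, 1.387]
wrist_force: [-0.4, -0.3, -0.3]
finger_gap: 27.8
```

```bash
python3 -m handwheel '[[0,0,-0.003,0,0],[-0.001,-0.001,-0.001,0,0],[0,0,0,0,0],[0,0,0,0,0],[0,0,0,0,0]]' 15
```

```text
clock: 18.82
eef_pos: [447.8, 69.9, 16.8]
orientation: [3.109, 0.043, 1.388]
wrist_force: [0.2, -1.1, 0.1]
finger_gap: 11.2
```

```bash
python3 -m handwheel '[[0,0,0.02,0,0],[0,0,0.03,0,0],[0.008,0.015,0.030,0,0],[0.018,0.034,0.01,0,0],[0.018,0.034,0,0,0],[0.018,0.034,0,0,0],[0.018,0.034,0,0,0],[0.018,0.034,0,0,0],[0.018,0.034,0,0,0],[0,0,0,0,0]]' 25;  python3 -c "
from h import *
s=env.sense();print(s['joints'],R.from_euler('xyz',s['orientation']).as_matrix()[:,2])"
```

```text
clock: 19.65
eef_pos: [563.8, 296.2, 113.5]
orientation: [3.112, 0.041, 1.382]
wrist_force: [0.4, 0.2, 0.1]
finger_gap: 10.7
[ 0.76070128  0.4963097  -0.12430427  0.05794314 -0.9670871  -2.55261911] [ 0.02120554 -0.04563307 -0.99873317]
```

```bash
python3 -m handwheel '[[0.008,0.016,-0.020,0,0],[0.008,0.014,-0.025,0,0],[0,0,-0.025,0,0],[0,0,0,0,0]]'
```

```text
clock: 19.98
eef_pos: [581.4, 330.8, 41.6]
orientation: [3.11, 0.037, 1.385]
wrist_force: [-1.0, -1.2, -1.5]
finger_gap: 10.5
```

```bash
python3 -m handwheel '[[0,-0.001,-0.008,0,0],[0,-0.001,-0.005,0,0],[0,0,0,0,0]]'; python3 -m handwheel '[[0,0,-0.002,0,0]]'
```

```text
clock: 20.23
eef_pos: [581.4, 328.0, 28.4]
orientation: [3.11, 0.039, 1.385]
wrist_force: [-0.1, 0.7, 0.1]
finger_gap: 10.3
clock: 20.32
eef_pos: [581.8, 327.9, 27.6]
orientation: [3.109, 0.037, 1.385]
wrist_force: [0.7, 0.6, -0.6]
finger_gap: 10.9
```

```bash
python3 -m handwheel '[[0,0,-0.002,0,0],[0,0,-0.002,0,0]]'; python3 -m handwheel '[[-0.001,0,-0.002,0,0]]';python3 -m handwheel '[[0,0,-0.001,0,0]]'
```

```text
clock: 20.48
eef_pos: [582.7, 327.9, 25.8]
orientation: [3.107, 0.035, 1.384]
wrist_force: [-0.3, 0.7, -0.4]
finger_gap: 10.7
clock: 20.57
eef_pos: [582.2, 328.1, 24.6]
orientation: [3.106, 0.033, 1.384]
wrist_force: [-0.3, 0.0, -0.7]
finger_gap: 10.4
clock: 20.65
eef_pos: [582.1, 328.0, 24.0]
orientation: [3.105, 0.033, 1.384]
wrist_force: [0.0, -0.5, 0.0]
finger_gap: 10.7
```

```bash
python3 -m handwheel '[[0,0,-0.002,0,0]]';python3 -m handwheel '[[0,0,-0.001,0,0]]'
```

```text
clock: 20.73
eef_pos: [582.8, 328.4, 23.2]
orientation: [3.104, 0.031, 1.384]
wrist_force: [-1.5, -0.0, 10.6]
finger_gap: 10.4
clock: 20.82
eef_pos: [583.0, 328.5, 23.3]
orientation: [3.103, 0.031, 1.385]
wrist_force: [-1.6, -1.4, 3.4]
finger_gap: 10.4
```

Contact on the floor. Release, rise, and move inward so the top camera can see.

```bash
python3 -m handwheel '[[0,0,0.001,0,32],[0,0,0,0,32],[0,0,0.01,0,32],[0,0,0.03,0,32],[0,-0.008,0.03,0,32],[0,-0.036,0.02,0,32],[0,-0.036,0,0,32],[0,-0.036,0,0,32],[0,-0.036,0,0,32],[0,-0.036,0,0,32]]'; python3 -m handwheel '[[0,-0.036,0,0,32],[0,-0.036,0,0,32],[0,-0.036,0,0,32],[0,-0.02,0,0,32],[0,0,0,0,32]]'
python3 - <<'E'
from loc import *
c=cam('top'); i=c['image']; a=cv2.resize(i[200:360,90:250],None,fx=3.5,fy=3.5); 
print(env.sense()['eef_pos'])
W0=dict(m500=(447.5,233.5),m200=(499.3,270.2),m100=(543.3,301.6),m50=(580.9,328.4))
for k,(x,y) in W0.items(): 
    for zz,col in ((D[k][3]+7,(255,0,0)),):
        u,v=proj(c,(x,y,zz)); print(k,u,v); cv2.drawMarker(a,(int((u+.5-90)*3.5),int((v+.5-200)*3.5)),col,cv2.MARKER_CROSS,8,1)
cv2.imwrite('pics/t4.png',a)
cv2.imwrite('pics/t4full.png',i)
E
```

```text
clock: 21.65
eef_pos: [584.6, 142.5, 122.9]
orientation: [3.094, 0.026, 1.398]
wrist_force: [0.7, -0.2, -0.4]
finger_gap: 27.7
clock: 22.07
eef_pos: [583.8, 3.4, 128.0]
orientation: [3.088, 0.023, 1.394]
wrist_force: [0.2, 1.2, 0.6]
finger_gap: 28.1
[584.14608236   4.57087027 128.12366695]
m500 175.8787560645012 315.2576662864463
m200 155.5133276104785 282.9655147961878
m100 137.87411394230054 256.17326579147266
m50 122.54597572005613 233.5352692654903
```

View pics/t4.png

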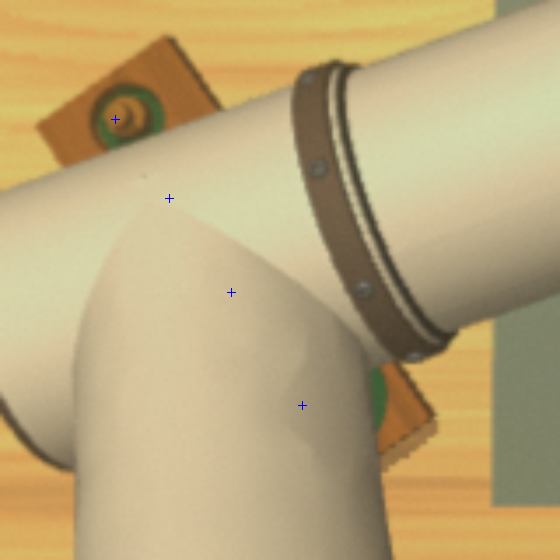

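View pics/t4full.png

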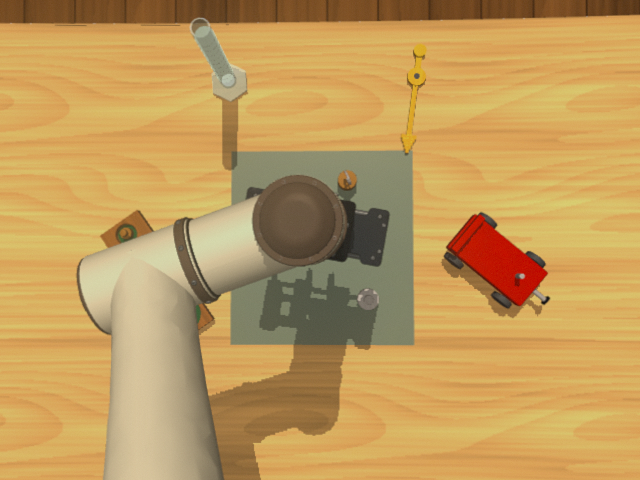

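m50's knob is near its predicted mark in crop, about 3 mm off. The steel mass (368,299), hooked mass (347,180) and trolley are unmoved. One last side view with predicted outlines as a check.

```bash
python3 - <<'E'
from loc import *
c=cam('side'); a=cv2.resize(c['image'][140:250,120:250],None,fx=6,fy=5.4545)
a=cv2.resize(c['image'][140:240,120:250],None,fx=6,fy=6,interpolation=cv2.INTER_CUBIC)
W0=dict(m500=(449.1,234.3),m200=(501.2,271.1),m100=(545.1,303.3),m50=(583.2,330.))
for k,(x,y) in W0.items():
    m=mass(c,x,y,k,7)[140:240,120:250]; m=cv2.resize(m,None,fx=6,fy=6,interpolation=cv2.INTER_LINEAR)
    cv2.drawContours(a,cv2.findContours(m,0,2)[0],-1,(255,0,0),1)
cv2.imwrite('pics/s5.png',a); print(env.sense()['wrist_force'])
E
```

```text
[ 0.60011023 -0.8205185   0.52937846]
```

View pics/s5.png

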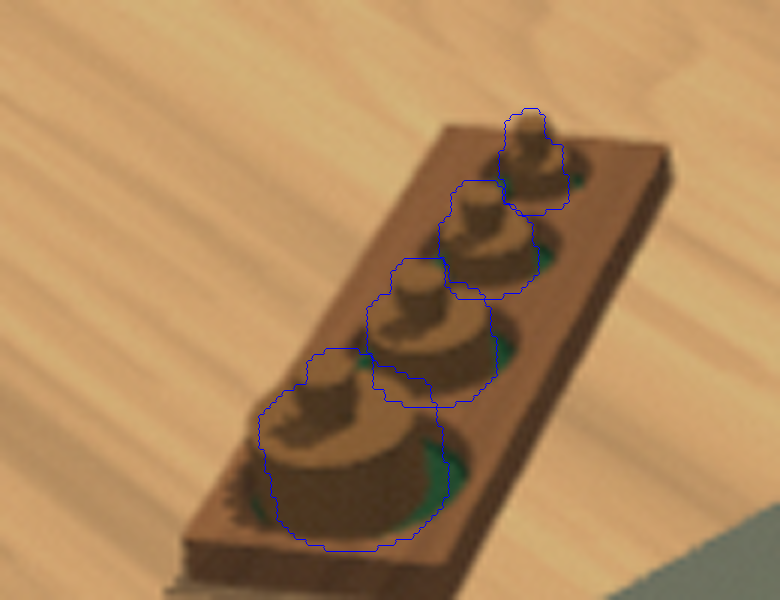

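All four masses stand upright and seated within a few mm of their predicted outlines. m500 has the largest offset, about 3-5 mm. Handing in.

```bash
python3 -c "
from h import *
print(env.finish_job())"
```

```text
the job is handed in; nothing more can be done
None
```

All four bronze masses are back in the mass block, each in its own well. I gripped each by its knob, lowered it until the wrist force showed contact and then released it. The job was handed in at about 22 s of the 104 s allowed; no verdict is reported back.

- **Placement:** in the last side and top pictures every mass stands upright on its well floor. mass50 is about 3 mm off centre, and mass200 and mass100 look close to centred by eye. mass500 is the worst at about 4–6 mm, against the 10 mm allowed. For mass500 the two cameras disagree on direction: about (-4, +2) mm in the block frame from the side, (0, +5) mm from the top.
- **Blocked view:** in the final top view the arm hid three of the wells. For those I relied on the side view and an earlier top view.
- **Other objects:** the steel mass, hooked mass and trolley showed no movement in the final top picture, judged by eye.
- **Problem on the way:** the tool slowly tilted, to about 0.1 rad, because each row starts from the measured pose. I turned the tool about 150° partway through, after which the drift reduced the tilt. The masses settled flat when released.

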